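# Right the fallen barrel cup

## Robot

A 6-joint arm with a two-finger parallel gripper is mounted at the origin on the work surface. World frame = base frame: x ahead of the robot, y to its left, z up, the work surface at z = 0. Lengths are in m, angles in degrees, forces in N, time in s.
With the tool pointing down it reaches from about 0.35 to 0.875 m from the base axis. Payload 4.2 kg.
Tool frame: the origin (TCP) lies at the very end of the fingers, on their centre line; the grasp point (between the pads) lies 19 mm behind it; z points along the fingers, y is the direction in which the jaws open and shut (so a half turn about z gives the same grasp; the last joint's range is limited). The gripper opens to 87 mm and grips with 3 to 60 N. Pads are 19 mm wide; open, the fingers measure 117 mm over their backs; the gripper's body (75 mm by 190 mm) begins 51 mm behind the grasp point.
Start: joints at [-50.386, 22.042, 0.453, 0, -68.411, -14.817], TCP at [0.262, -0.567, 0.223] pointing down, gripper open.
Joint ranges: [-179.83, 179.83], [-69.29, 118.12], [-61.27, 80.66], [-181.25, 117.63], [-171.15, -9.14], [-177.46, 177.46]. Speed limits (degrees/s): [159.86, 159.86, 180, 180, 180, 180].

## Interface

Orientations are given as a 3x3 rotation matrix whose columns are the frame's x, y, z axes.
In Python, from station import r gives the robot as it stands.
- The arm moves only by the tool play_rows, never from a script. Its argument "commands" is a list of rows, each an object with "angular": the turn, a rotation vector about the tool's x, y, z in degrees, a list of three; "dp": the shift along the tool's x, y, z in m, a list of three; "hand": the opening in per cent of the stroke, from 0 (shut) to 100 (fully open). A call has 1 to 5 rows; each row shifts and turns the commanded pose from where the row before left it, along the tool's axes as they then stand; what a row does not reach is not made up. A row lasts 1/8 s, in which the tool goes at most 62.5 mm and 10.7 degrees, less where a joint would pass 70% of its speed; a pose out of reach is approached as far as the arm can. A call with a gripper value outside its range is refused whole. The fingers move at their own pace and stop on an object; the grip force is fixed at half the most. Time passes only in rows, so rows that do not move let the fingers close. It gives the time, the measured TCP pose, the force and the opening at its end, in the units of the state.
- r.sense(): the state, without advancing time (a new reading comes with each control period).
- r.capture(name): name is "scene" or "top" or "wrist"; returns a dict with "frame" (384x512x3 uint8, red, green, blue), "range_z" (384x512 float32, m along the optical axis (not along the pixel's ray), 0 where there is no reading), "fx", "fy", "cx", "cy" (pixels), "position" and "attitude" of the camera in the world; the wrist camera has in their place "mount" (4x4, takes a point from camera to tool coordinates, whose origin is the TCP and whose axes are the flange's). Camera axes: x right, y down, z forward; pixel columns grow to the right and rows downward; lengths in m; the calibration is good to about 2 mm. A picture is of the moment at which its call begins: read the wrist's pose just before it.
- r.finish_job(): hands the job in, once; it reports no verdict.
Trained networks look in a picture, given as the dict that the camera call returned (one of the last four; its "shot" number tells which), for a name from the list of things; names that differ only in an ending like _2 or _b are one class to them, and where a whole thing is asked for, a point or a joint stands for the part that bears it (a point fixed in the world has none). Each returns a list of dicts, best first, with "score" (0 to 1); they miss things now and then, are a little off and sometimes report something else, mostly with a low value. They report only what shows in the picture. A call takes as long as a camera call.
- r.find_in(target, picture): "extent" ([left, top, right, bottom] in pixels, round what is visible of it).
The state is a dict: "time_s": time; "joints": joint angles; "joint_velocities": joint speeds; "effort": joint torques, N m; "tcp_pos": TCP position; "ee_rot": TCP orientation; "wrist_force": force on the tool from outside, world axes, zero at the start; "moment": the same for the moment, N m; "gripper_width": opening from 0.0 (shut) to 1.0 (fully open).
Only numpy, scipy, OpenCV 4.12 (cv2) and the standard library are available. Lean on these libraries where they do the work, as an engineer would, in place of code of your own. Each camera call takes 0.05 s, during which the arm holds its last target. There are 200 camera calls.

## Task

One of the three barrel-shaped clay cups on the plywood ware board has toppled and lies on its side. Stand it upright on its foot, mouth up, anywhere free on the ware board, and let go of it. Leave the two standing cups standing where they are.

Things in the scene. Friction and masses are not known exactly. Their poses are not given: they have to be found in the camera images.
- fallen_cup: Toppled hollow barrel-shaped cup of plain grey clay, no handle, 88 mm tall, about 0.2 kg, lying on its side on the ware board, axis level. Round: foot 50 mm across, straight 58 mm belly from 18 to 70 mm above the foot, 53 mm neck at 76 mm, 56 mm rim. Origin: centre of the foot's underside; z runs along the cup's axis from foot to mouth (straight up when it stands).
- cup_a: An identical clay cup that stands upright on the ware board (58 mm across, 88 mm tall). Origin: centre of the underside of its foot; z up to the mouth.
- cup_b: Another identical clay cup that stands upright on the ware board. Origin: centre of the underside of its foot; z up to the mouth.
- ware_board: A fixed plywood board lying flat on the bench, 300 mm (its x) by 860 mm (its y), 18 mm thick; its upper face is 18 mm above the bench. Origin: centre of its underside.

How it is judged:
By the outcome, as a careful person would: the job done as asked, in the order asked, and still so for the second after the job is handed in, with the robot touching nothing.
It also fails if it takes over 48 s, if anything falls off the work surface, if the arm or the gripper's body presses on something with over 40 N, if the wrist force passes 120 N, or if a joint passes its speed limit or range.

## Working session

There is one attempt and no reset: what is moved stays moved. The work goes in short steps, Python scripts to look and compute and a tool call to move; the robot and the scene stay as the last step left them, time stands still between calls to the robot, and variables do not carry over. Pictures are saved under pics/ and viewed, about 8 in all and at most 12, crops included, and the job is handed in when it is done.

Besides the shell and the picture viewer there is one more tool, called after "Emit:" in YAML: its name, and indented under it one key for each argument. play_rows: Moves the arm, as the interface text tells. Its arguments: {"type":"object","properties":{"commands":{"type":"array","items":{"type":"object","properties":{"angular":{"type":"array","items":{"type":"number"}},"dp":{"type":"array","items":{"type":"number"}},"hand":{"type":"number"}}}}},"required":["commands"]}

```bash
mkdir -p pics; ls
cat > h.py <<'E'
import numpy as np, cv2
from station import r
def cloud(p):
    z=p["range_z"]; v,u=np.indices(z.shape)
    c=np.stack([(u-p["cx"])*z/p["fx"],(v-p["cy"])*z/p["fy"],z],-1)
    w=c@np.array(p["attitude"]).T+np.array(p["position"]); w[z==0]=np.nan
    return w
def save(p,n): cv2.imwrite(f"pics/{n}.png",p["frame"][...,::-1])
E
python3 - <<'E'
from h import *
for n in ("top","scene"):
    p=r.capture(n); save(p,n+"0"); w=cloud(p); np.save(n+".npy",w)
    print(n,np.round(p["position"],3))
    for t in ("fallen_cup","cup_a"):
        for d in r.find_in(t,p):
            a=np.round(d["extent"]).astype(int); 
            q=w[a[1]:a[3],a[0]:a[2]].reshape(-1,3); q=q[(q[:,2]>.03)&(q[:,2]<.15)]
            print(t,round(d["score"],2),a,np.round([q.min(0),q.max(0)],3).tolist() if len(q) else "")
print(r.sense())
E
```

```text
pics
top [ 0.464 -0.031  1.213]
fallen_cup 0.66 [103 180 143 203] [[0.547, 0.272, 0.03], [0.604, 0.365, 0.08]]
cup_a 0.79 [256 198 276 218] [[0.506, -0.07, 0.03], [0.555, -0.023, 0.11]]
cup_a 0.62 [369 174 393 197] [[0.554, -0.36, 0.03], [0.61, -0.305, 0.11]]
scene [1.072 0.757 0.771]
fallen_cup 0.88 [330 272 376 314] [[0.547, 0.276, 0.03], [0.608, 0.366, 0.079]]
cup_a 0.62 [204 128 224 164] [[0.556, -0.364, 0.03], [0.614, -0.301, 0.108]]
cup_a 0.59 [263 174 288 207] [[0.508, -0.075, 0.03], [0.567, -0.015, 0.109]]
{'time_s': 0.3, 'joints': array([-5.03850258e+01,  2.20594216e+01,  4.31771530e-01, -1.01428392e-02,
       -6.84107935e+01, -1.48179110e+01]), 'joint_velocities': array([-0.0172506 , -0.02597551,  0.01040495,  0.13557458, -0.02313252,
       -0.00702238]), 'effort': array([ 9.13868480e-04, -3.90041614e+01,  1.87245172e+01,  4.21566904e+00,
        1.29661214e-02, -1.32713931e-04]), 'tcp_pos': array([ 0.26209317, -0.56718596,  0.22219401]), 'ee_rot': array([[-9.07826315e-01, -4.19346266e-01, -3.01017434e-04],
       [-4.19346374e-01,  9.07826102e-01,  6.21830044e-04],
       [ 1.25093773e-05,  6.90744247e-04, -9.99999761e-01]]), 'wrist_force': array([-0.0701832 ,  0.36563304, -0.21691176]), 'moment': array([-0.03559844,  0.00664198,  0.04892293]), 'gripper_width': 0.9990293578512012}
```

Run:
```python
from h import *
a=cv2.imread("pics/top0.png");b=cv2.imread("pics/scene0.png")
A=cv2.resize(a[160:240,70:220],None,fx=5,fy=5)[:, :750];B=cv2.resize(b[240:340,300:410],None,fx=5,fy=5)
cv2.imwrite("pics/c.png",cv2.resize(np.hstack([cv2.resize(A,(400,213)),cv2.resize(B,(400,364))[:213]]) if 0 else np.hstack([cv2.resize(a[165:220,85:165],(400,275)),cv2.resize(b[250:330,300:416],(400,275))]),(800,275)))
q=np.vstack([np.load(n+".npy").reshape(-1,3) for n in("top","scene")])
q=q[(q[:,0]>.5)&(q[:,0]<.65)&(q[:,1]>.22)&(q[:,1]<.42)&(q[:,2]>.024)&(q[:,2]<.15)]
from scipy.optimize import least_squares
# cup outer surface fit: axis angle, foot pos, direction
H=[0,.018,.070,.076,.088];R=[.025,.029,.029,.0265,.028]
def res(x,s):
    d=np.array([np.cos(x[2]),np.sin(x[2])]); t=(q[:,:2]-x[:2])@d; n=(q[:,:2]-x[:2])@[-d[1],d[0]]
    rad=np.hypot(n,q[:,2]-.047)-np.interp(t,H,R)
    return np.hypot(np.minimum(np.abs(rad),.02),np.maximum(0,np.maximum(-t,t-.088)))
for s in(1,-1):
    best=min((least_squares(res,[.577-.044*np.cos(f),.32-.044*np.sin(f),f],args=(s,),loss="soft_l1",f_scale=.002) for f in s*np.pi/2+np.linspace(-.6,.6,7)),key=lambda o:o.cost)
    print(s,best.cost*1e6,best.x[:2],np.degrees(best.x[2]),len(q))
x=best.x
d=np.array([np.cos(x[2]),np.sin(x[2])]);t=(q[:,:2]-x[:2])@d
for k in np.arange(-.01,.1,.006):
    m=(t>=k)&(t<k+.006)
    if m.any(): print(round(k,3),m.sum(),q[m,2].max().round(4))
w=np.load("top.npy").reshape(-1,3);m=(w[:,2]>.012)&(w[:,2]<.022);print(np.nanpercentile(w[m],[1,50,99],axis=0).round(3))
```

```text
1 4539.785878051365 [0.5796395  0.27585422] 94.30582679373084 2040
-1 4907.673729714512 [0.57345212 0.36151313] -86.07236652986818 2040
-0.004 139 0.0747
0.002 170 0.0758
0.008 166 0.0768
0.014 150 0.0775
0.02 126 0.0781
0.026 137 0.0804
0.032 127 0.0774
0.038 123 0.0787
0.044 128 0.0801
0.05 130 0.0772
0.056 132 0.0787
0.062 115 0.0777
0.068 117 0.0765
0.074 97 0.0763
0.08 120 0.0757
0.086 57 0.068
[[ 0.407 -0.429  0.013]
 [ 0.548 -0.006  0.017]
 [ 0.706  0.414  0.022]]
```

View pics/c.png

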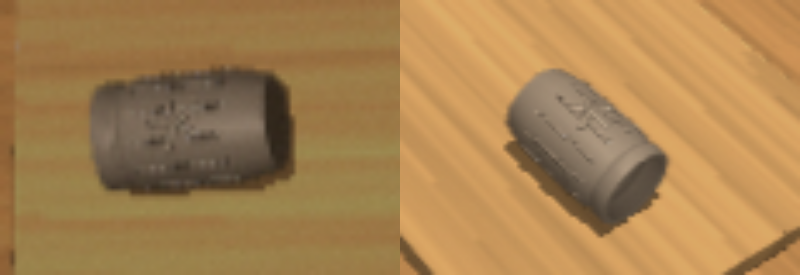

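View pics/scene0.png

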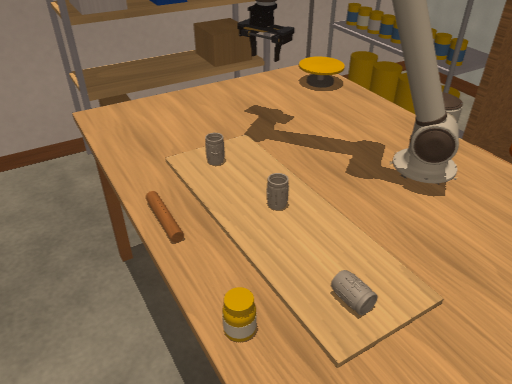

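Overview: the board runs along y. The fallen cup is near pixel (354,292) in the scene view, with its lip and neck groove towards +y, and the fit agrees. I'll grip it across x with the tool leaning 25° towards the mouth, then swing it up by 90°.

```bash
cat >> h.py <<'E'
import json
from scipy.spatial.transform import Rotation as Ro
def rows(P,R,n,hand=100,P0=None,R0=None):
    "straight-line rows from the present pose (or P0,R0) to P,R"
    s=r.sense(); P0=s["tcp_pos"] if P0 is None else P0; R0=np.array(s["ee_rot"]) if R0 is None else R0
    v=Ro.from_matrix(R0.T@R).as_rotvec()/n; d=(np.array(P)-P0)/n
    print("step mm",np.linalg.norm(d)*1e3,"deg",np.degrees(np.linalg.norm(v)))
    for k in range(n):
        Rk=R0@Ro.from_rotvec(v*k).as_matrix()
        print(json.dumps(dict(dp=np.round(Rk.T@d,4).tolist(),angular=np.round(np.degrees(v),2).tolist(),hand=hand)))
def tool(az,tilt):
    "cup axis heading az (deg); tilt = tool leaning toward the mouth (deg, -65 after the swing)"
    a=np.radians(az);t=np.radians(tilt);A=np.array([np.cos(a),np.sin(a),0]);Z=np.array([0,0,1.])
    z=-np.cos(t)*Z-np.sin(t)*A; y=np.cross(-Z,-A); return np.c_[np.cross(y,z),y,z]
E
python3 - <<'E'
from h import *
R=tool(94.3,25); G=np.array([.5758,.3258,.047]); print(np.linalg.det(R))
rows(G+R[:,2]*(.019-.14),R,20)
E
```

```text
1.0
step mm 49.784821356794204 deg 3.6669210931188707
{"dp": [-0.0339, 0.0363, 0.0033], "angular": [0.76, 1.09, -3.42], "hand": 100}
{"dp": [-0.036, 0.0343, 0.0022], "angular": [0.76, 1.09, -3.42], "hand": 100}
{"dp": [-0.038, 0.0321, 0.001], "angular": [0.76, 1.09, -3.42], "hand": 100}
{"dp": [-0.0399, 0.0298, -0.0001], "angular": [0.76, 1.09, -3.42], "hand": 100}
{"dp": [-0.0416, 0.0274, -0.0013], "angular": [0.76, 1.09, -3.42], "hand": 100}
{"dp": [-0.0431, 0.0248, -0.0024], "angular": [0.76, 1.09, -3.42], "hand": 100}
{"dp": [-0.0444, 0.0222, -0.0036], "angular": [0.76, 1.09, -3.42], "hand": 100}
{"dp": [-0.0456, 0.0194, -0.0047], "angular": [0.76, 1.09, -3.42], "hand": 100}
{"dp": [-0.0466, 0.0166, -0.0058], "angular": [0.76, 1.09, -3.42], "hand": 100}
{"dp": [-0.0474, 0.0137, -0.0069], "angular": [0.76, 1.09, -3.42], "hand": 100}
{"dp": [-0.0479, 0.0108, -0.008], "angular": [0.76, 1.09, -3.42], "hand": 100}
{"dp": [-0.0483, 0.0078, -0.0091], "angular": [0.76, 1.09, -3.42], "hand": 100}
{"dp": [-0.0485, 0.0048, -0.0101], "angular": [0.76, 1.09, -3.42], "hand": 100}
{"dp": [-0.0485, 0.0017, -0.011], "angular": [0.76, 1.09, -3.42], "hand": 100}
{"dp": [-0.0483, -0.0013, -0.012], "angular": [0.76, 1.09, -3.42], "hand": 100}
{"dp": [-0.0479, -0.0043, -0.0128], "angular": [0.76, 1.09, -3.42], "hand": 100}
{"dp": [-0.0473, -0.0074, -0.0137], "angular": [0.76, 1.09, -3.42], "hand": 100}
{"dp": [-0.0465, -0.0103, -0.0144], "angular": [0.76, 1.09, -3.42], "hand": 100}
{"dp": [-0.0455, -0.0133, -0.0152], "angular": [0.76, 1.09, -3.42], "hand": 100}
{"dp": [-0.0443, -0.0162, -0.0158], "angular": [0.76, 1.09, -3.42], "hand": 100}
```

Emit:
play_rows:
  commands:
    - {"dp": [-0.034,0.0363,0.0033],"angular": [0.76,1.09,-3.42],"hand": 100}
    - {"dp": [-0.036,0.0343,0.0022],"angular": [0.76,1.09,-3.42],"hand": 100}
    - {"dp": [-0.038,0.0321,0.001],"angular": [0.76,1.09,-3.42],"hand": 100}
    - {"dp": [-0.04,0.0298,0],"angular": [0.76,1.09,-3.42],"hand": 100}
    - {"dp": [-0.0416,0.0274,-0.0013],"angular": [0.76,1.09,-3.42],"hand": 100}

```text
time_s: 0.92
tcp_pos: [0.3401, -0.3298, 0.206]
ee_rot: [[-0.741, -0.67, -0.042], [-0.664, 0.74, -0.108], [0.104, -0.052, -0.993]]
wrist_force: [0.2, 0.2, 0.1]
gripper_width: 0.998
```

Emit:
play_rows:
  commands:
    - {"dp": [-0.0431,0.0248,-0.0024],"angular": [0.76,1.09,-3.42],"hand": 100}
    - {"dp": [-0.0444,0.0222,-0.0036],"angular": [0.76,1.09,-3.42],"hand": 100}
    - {"dp": [-0.0456,0.0194,-0.0047],"angular": [0.76,1.09,-3.42],"hand": 100}
    - {"dp": [-0.0466,0.0166,-0.0058],"angular": [0.76,1.09,-3.42],"hand": 100}
    - {"dp": [-0.0474,0.0137,-0.0069],"angular": [0.76,1.09,-3.42],"hand": 100}

```text
time_s: 1.55
tcp_pos: [0.4175, -0.0935, 0.1896]
ee_rot: [[-0.505, -0.861, -0.05], [-0.836, 0.503, -0.221], [0.216, -0.07, -0.974]]
wrist_force: [1.6, 0.7, -0.1]
gripper_width: 0.999
```

Emit:
play_rows:
  commands:
    - {"dp": [-0.0479,0.0108,-0.008],"angular": [0.76,1.09,-3.42],"hand": 100}
    - {"dp": [-0.0483,0.0078,-0.0091],"angular": [0.76,1.09,-3.42],"hand": 100}
    - {"dp": [-0.0485,0.0048,-0.0101],"angular": [0.76,1.09,-3.42],"hand": 100}
    - {"dp": [-0.0485,0.0017,-0.011],"angular": [0.76,1.09,-3.42],"hand": 100}
    - {"dp": [-0.0483,-0.0013,-0.012],"angular": [0.76,1.09,-3.42],"hand": 100}

```text
time_s: 2.17
tcp_pos: [0.4947, 0.1426, 0.1731]
ee_rot: [[-0.225, -0.974, -0.025], [-0.918, 0.221, -0.329], [0.326, -0.052, -0.944]]
wrist_force: [-0.4, -1.1, 0.4]
gripper_width: 1.0
```

Emit:
play_rows:
  commands:
    - {"dp": [-0.0479,-0.0043,-0.0128],"angular": [0.76,1.09,-3.42],"hand": 100}
    - {"dp": [-0.0473,-0.0074,-0.0137],"angular": [0.76,1.09,-3.42],"hand": 100}
    - {"dp": [-0.0465,-0.0103,-0.0144],"angular": [0.76,1.09,-3.42],"hand": 100}
    - {"dp": [-0.0455,-0.0133,-0.0152],"angular": [0.76,1.09,-3.42],"hand": 100}
    - {"dp": [-0.0443,-0.0162,-0.0158],"angular": [0.76,1.09,-3.42],"hand": 100}

```text
time_s: 2.8
tcp_pos: [0.572, 0.3784, 0.1564]
ee_rot: [[0.071, -0.997, 0.033], [-0.903, -0.078, -0.422], [0.423, -0.0, -0.906]]
wrist_force: [0.7, 0.6, 0.1]
gripper_width: 0.999
```

Run:
```python
from h import *
s=r.sense();p=r.capture("wrist");save(p,"w1")
R=np.array(s["ee_rot"]);M=np.array(p["mount"])
p["attitude"]=R@M[:3,:3];p["position"]=s["tcp_pos"]+R@M[:3,3]
np.save("w.npy",cloud(p))
print(s["time_s"],s["tcp_pos"],np.round(R,3).tolist(),np.round(s["joints"],1),s["wrist_force"])
print(r.find_in("fallen_cup",p))
q=np.load("w.npy").reshape(-1,3)
b=q[(q[:,2]<.03)&(np.abs(q[:,1]-.32)<.15)];print("board z",np.nanmedian(b[:,2]))
q=q[(q[:,0]>.5)&(q[:,0]<.65)&(q[:,1]>.22)&(q[:,1]<.42)&(q[:,2]>.024)&(q[:,2]<.1)]
from scipy.optimize import least_squares
H=[0,.018,.070,.076,.088];RR=[.025,.029,.029,.0265,.028]
def res(x):
    d=np.array([np.cos(x[2]),np.sin(x[2])]); t=(q[:,:2]-x[:2])@d; n=(q[:,:2]-x[:2])@[-d[1],d[0]]
    rad=np.hypot(n,q[:,2]-.047)-np.interp(t,H,RR)
    return np.hypot(np.minimum(np.abs(rad),.02),np.maximum(0,np.maximum(-t,t-.088)))
for f in(94,-86):
    f=np.radians(f);o=least_squares(res,[.577-.044*np.cos(f),.32-.044*np.sin(f),f],loss="soft_l1",f_scale=.002)
    print(o.cost*1e6/len(q),o.x[:2],np.degrees(o.x[2]),len(q), "mid",o.x[:2]+.044*np.array([np.cos(o.x[2]),np.sin(o.x[2])]))
```

```text
2.8 [0.57196543 0.37839525 0.15644789] [[0.071, -0.997, 0.033], [-0.903, -0.078, -0.422], [0.423, -0.0, -0.906]] [ 53.8  38.5   9.1  16.3 -80.4 -54.8] [0.72641391 0.60412303 0.13180472]
[{'extent': [227.6, 124.0, 288.4, 217.8], 'score': 0.93}]
board z 0.01630455680642956
1.0334364678582353 [0.57846391 0.27579421] 94.96223134017819 5236 mid [0.57465795 0.3196293 ]
1.0589397313794278 [0.57111342 0.36012562] -85.00952207347825 5236 mid [0.57494098 0.31629241]
```

View pics/w1.png

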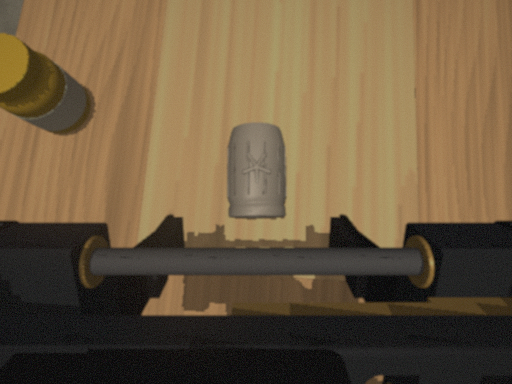

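The mouth lip is at the bottom of the wrist image (row ~215, +y) and the foot taper at the top (~row 125), so the direction is confirmed. Next: check clearance to the jar and compute the approach.

Run:
```python
from h import *
for n in("scene","top"):
    q=np.load(n+".npy").reshape(-1,3); q=q[(q[:,0]>.62)&(q[:,0]<.95)&(q[:,1]>.2)&(q[:,2]>.04)&(q[:,2]<.3)]
    print(np.percentile(q,[1,50,99],axis=0).round(3).tolist() if len(q) else None)
R=tool(94.9,25); G=np.array([.5742,.3256,.0465])
rows(G+R[:,2]*.019,R,5)
```

```text
[[0.786, 0.223, 0.042], [0.821, 0.264, 0.089], [0.847, 0.283, 0.098]]
[[0.781, 0.214, 0.043], [0.807, 0.242, 0.093], [0.842, 0.275, 0.098]]
step mm 27.907364200693856 deg 0.05553066380002155
{"dp": [0.001, 0.0004, 0.0279], "angular": [0.02, -0.01, -0.05], "hand": 100}
{"dp": [0.001, 0.0004, 0.0279], "angular": [0.02, -0.01, -0.05], "hand": 100}
{"dp": [0.001, 0.0004, 0.0279], "angular": [0.02, -0.01, -0.05], "hand": 100}
{"dp": [0.001, 0.0005, 0.0279], "angular": [0.02, -0.01, -0.05], "hand": 100}
{"dp": [0.001, 0.0005, 0.0279], "angular": [0.02, -0.01, -0.05], "hand": 100}
```

Emit:
play_rows:
  commands:
    - {"dp": [0.001,0.0005,0.035],"angular": [0,0,0],"hand": 100}
    - {"dp": [0.001,0.0005,0.035],"angular": [0,0,0],"hand": 100}
    - {"dp": [0.001,0.0005,0.03],"angular": [0,0,0],"hand": 100}
    - {"dp": [0.001,0.0005,0.02],"angular": [0,0,0],"hand": 100}
    - {"dp": [0.001,0.0005,0.0195],"angular": [0,0,0],"hand": 100}

```text
time_s: 3.52
tcp_pos: [0.5738, 0.3122, 0.0319]
ee_rot: [[0.068, -0.997, 0.032], [-0.904, -0.075, -0.421], [0.423, -0.0, -0.906]]
wrist_force: [0.0, -0.8, 0.9]
gripper_width: 0.999
```

Emit:
play_rows:
  commands:
    - {"dp": [0,0,0],"angular": [0,0,0],"hand": 80}
    - {"dp": [0,0,0],"angular": [0,0,0],"hand": 70}
    - {"dp": [0,0,0],"angular": [0,0,0],"hand": 60}
    - {"dp": [0,0,0],"angular": [0,0,0],"hand": 50}
    - {"dp": [0,0,0],"angular": [0,0,0],"hand": 40}

```text
time_s: 4.15
tcp_pos: [0.5748, 0.3143, 0.0335]
ee_rot: [[0.069, -0.997, 0.035], [-0.904, -0.077, -0.42], [0.421, -0.003, -0.907]]
wrist_force: [1.6, 1.6, 3.9]
gripper_width: 0.664
```

Emit:
play_rows:
  commands:
    - {"dp": [0,0,0],"angular": [0,0,0],"hand": 40}
    - {"dp": [0,0,0],"angular": [0,0,0],"hand": 40}
    - {"dp": [0,0,0],"angular": [0,0,0],"hand": 40}

```text
time_s: 4.53
tcp_pos: [0.5749, 0.3143, 0.0335]
ee_rot: [[0.069, -0.997, 0.035], [-0.904, -0.077, -0.42], [0.421, -0.003, -0.907]]
wrist_force: [1.6, 2.3, 6.2]
gripper_width: 0.658
```

Run:
```python
from h import *
s=r.sense();print(s["time_s"],s["tcp_pos"],s["wrist_force"],s["gripper_width"])
R0=np.array(s["ee_rot"]);P0=s["tcp_pos"]
G=P0-.019*R0[:,2]
# lift
P1=P0+[0,0,.12]; rows(P1,R0,4,40)
# swing to upright, with yaw so the tool then points outward
for az in (94.9,70,45):
    R2=tool(az,25-90); print(az)
G2=np.array([.55,.30,.17]); R2=tool(60,-65)
print("target",G2+.019*R2[:,2]); rows(G2+.019*R2[:,2],R2,12,40,P1,R0)
```

```text
4.525 [0.57486878 0.31431583 0.03349823] [1.56034567 2.25863947 6.23834945] 0.6575733478263123
step mm 30.000000000000004 deg 0.0
{"dp": [0.0126, -0.0001, -0.0272], "angular": [0.0, 0.0, 0.0], "hand": 40}
{"dp": [0.0126, -0.0001, -0.0272], "angular": [0.0, 0.0, 0.0], "hand": 40}
{"dp": [0.0126, -0.0001, -0.0272], "angular": [0.0, 0.0, 0.0], "hand": 40}
{"dp": [0.0126, -0.0001, -0.0272], "angular": [0.0, 0.0, 0.0], "hand": 40}
94.9
70
45
target [0.55860992 0.31491283 0.16197025]
step mm 1.528620448291157 deg 7.90785729706033
{"dp": [0.0002, 0.0013, -0.0007], "angular": [1.07, -7.24, 2.99], "hand": 40}
{"dp": [0.0001, 0.0013, -0.0008], "angular": [1.07, -7.24, 2.99], "hand": 40}
{"dp": [0.0001, 0.0013, -0.0008], "angular": [1.07, -7.24, 2.99], "hand": 40}
{"dp": [0.0001, 0.0013, -0.0008], "angular": [1.07, -7.24, 2.99], "hand": 40}
{"dp": [0.0, 0.0013, -0.0009], "angular": [1.07, -7.24, 2.99], "hand": 40}
{"dp": [-0.0, 0.0012, -0.0009], "angular": [1.07, -7.24, 2.99], "hand": 40}
{"dp": [-0.0001, 0.0012, -0.0009], "angular": [1.07, -7.24, 2.99], "hand": 40}
{"dp": [-0.0001, 0.0012, -0.0009], "angular": [1.07, -7.24, 2.99], "hand": 40}
{"dp": [-0.0002, 0.0012, -0.0009], "angular": [1.07, -7.24, 2.99], "hand": 40}
{"dp": [-0.0002, 0.0012, -0.0009], "angular": [1.07, -7.24, 2.99], "hand": 40}
{"dp": [-0.0003, 0.0012, -0.0009], "angular": [1.07, -7.24, 2.99], "hand": 40}
{"dp": [-0.0003, 0.0012, -0.0009], "angular": [1.07, -7.24, 2.99], "hand": 40}
```

Gripped at 57 mm, which matches the 58 mm belly. Lifting.

Emit:
play_rows:
  commands:
    - {"dp": [0.004,0,-0.009],"angular": [0,0,0],"hand": 40}
    - {"dp": [0.0126,0,-0.0272],"angular": [0,0,0],"hand": 40}
    - {"dp": [0.0126,0,-0.0272],"angular": [0,0,0],"hand": 40}
    - {"dp": [0.0126,0,-0.0272],"angular": [0,0,0],"hand": 40}
    - {"dp": [0.008,0,-0.018],"angular": [0,0,0],"hand": 40}

```text
time_s: 5.15
tcp_pos: [0.573, 0.3135, 0.1523]
ee_rot: [[0.068, -0.997, 0.031], [-0.904, -0.075, -0.421], [0.422, 0.001, -0.906]]
wrist_force: [0.4, 0.7, -1.9]
gripper_width: 0.66
```

Emit:
play_rows:
  commands:
    - {"dp": [0,0.0013,-0.0007],"angular": [1.07,-7.24,2.99],"hand": 40}
    - {"dp": [0,0.0013,-0.0008],"angular": [1.07,-7.24,2.99],"hand": 40}
    - {"dp": [0,0.0013,-0.0008],"angular": [1.07,-7.24,2.99],"hand": 40}
    - {"dp": [0,0.0013,-0.0008],"angular": [1.07,-7.24,2.99],"hand": 40}

```text
time_s: 5.65
tcp_pos: [0.5671, 0.3137, 0.1535]
ee_rot: [[-0.107, -0.987, 0.116], [-0.991, 0.116, 0.071], [-0.084, -0.107, -0.991]]
wrist_force: [-0.4, -0.2, -2.6]
gripper_width: 0.657
```

Emit:
play_rows:
  commands:
    - {"dp": [0,0.0013,-0.0009],"angular": [1.07,-7.24,2.99],"hand": 40}
    - {"dp": [0,0.0012,-0.0009],"angular": [1.07,-7.24,2.99],"hand": 40}
    - {"dp": [0,0.0012,-0.0009],"angular": [1.07,-7.24,2.99],"hand": 40}
    - {"dp": [0,0.0012,-0.0009],"angular": [1.07,-7.24,2.99],"hand": 40}

```text
time_s: 6.15
tcp_pos: [0.5608, 0.3142, 0.1559]
ee_rot: [[-0.212, -0.939, 0.271], [-0.791, 0.328, 0.516], [-0.574, -0.105, -0.812]]
wrist_force: [-0.6, -0.8, -2.6]
gripper_width: 0.662
```

Emit:
play_rows:
  commands:
    - {"dp": [0,0.0012,-0.0009],"angular": [1.07,-7.24,2.99],"hand": 40}
    - {"dp": [0,0.0012,-0.0009],"angular": [1.07,-7.24,2.99],"hand": 40}
    - {"dp": [0,0.0012,-0.0009],"angular": [1.07,-7.24,2.99],"hand": 40}
    - {"dp": [0,0.0012,-0.0009],"angular": [1.07,-7.24,2.99],"hand": 40}
    - {"dp": [0,0,0],"angular": [0,0,0],"hand": 40}

```text
time_s: 6.78
tcp_pos: [0.5562, 0.311, 0.1551]
ee_rot: [[-0.226, -0.864, 0.45], [-0.374, 0.503, 0.779], [-0.9, 0.008, -0.437]]
wrist_force: [-0.4, -1.0, -1.8]
gripper_width: 0.661
```

Run:
```python
from h import *
p=r.capture("scene"); cv2.imwrite("pics/s2.png",cv2.resize(p["frame"][150:340,220:480,::-1],(780,570)))
w=cloud(p);np.save("s2.npy",w)
s=r.sense();R=np.array(s["ee_rot"])
print(s["time_s"],s["tcp_pos"],R.round(3).tolist(),s["joints"].round(1),s["wrist_force"],s["gripper_width"])
print("grasp",s["tcp_pos"]-.019*R[:,2],"cup axis vs up: if rigid",(R@tool(94.9,25).T@[np.cos(np.radians(94.9)),np.sin(np.radians(94.9)),0]).round(3))
print(r.find_in("fallen_cup",p)[:2])
```

```text
6.825 [0.55669252 0.31227895 0.15676662] [[-0.221, -0.866, 0.449], [-0.375, 0.5, 0.78], [-0.9, 0.004, -0.436]] [  8.8  21.6 -18.9 -92.8 -44.6  32.2] [-0.18573848  1.04638865 -1.30318653] 0.6601629926798747
grasp [0.54816392 0.29745591 0.16504554] cup axis vs up: if rigid [0.011 0.011 1.   ]
[{'extent': [349.0, 217.4, 381.5, 264.5], 'score': 0.9}]
```

View pics/s2.png

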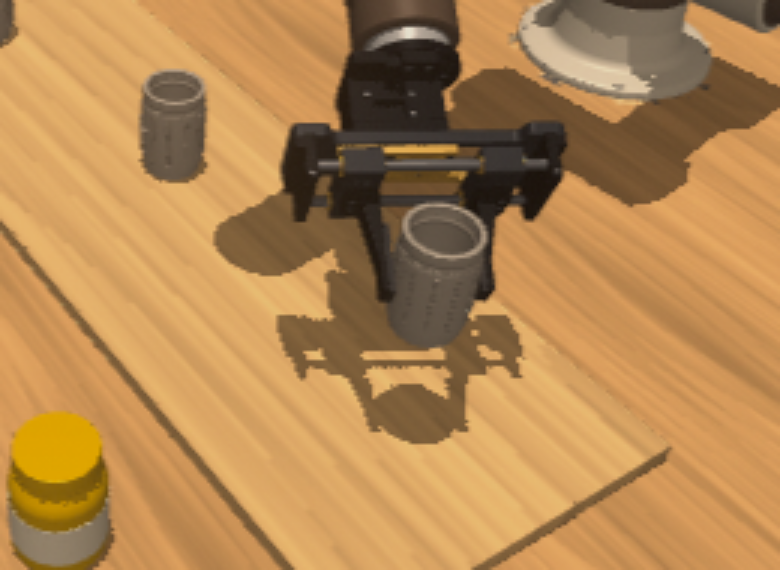

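The cup is held upright with its mouth at (440,240) in the crop. I'll fit its tilt and foot height before lowering.

```bash
cat > fit.py <<'E'
from h import *
from scipy.optimize import least_squares
H=[0,.018,.070,.076,.088];RR=[.025,.029,.029,.0265,.028]
def fit(q,foot):
    def res(x):
        d=np.array([x[3],x[4],1]);d/=np.linalg.norm(d);v=q-x[:3];t=v@d
        n=np.linalg.norm(v-t[:,None]*d,axis=1)
        return np.hypot(np.minimum(np.abs(n-np.interp(t,H,RR)),.015),np.maximum(0,np.maximum(-t,t-.088)))
    o=least_squares(res,[*foot,0,0],loss="soft_l1",f_scale=.002,x_scale=[.01]*3+[.1]*2)
    print("foot",o.x[:3].round(4),"tilt deg x,y",np.degrees(o.x[3:]).round(1),len(q),"cost",round(o.cost*1e6/len(q),2))
E
python3 - <<'E'
from fit import *
q=np.load("s2.npy")[217:265,349:382].reshape(-1,3)
q=q[(q[:,2]>.09)&(q[:,2]<.25)&(np.hypot(q[:,0]-.548,q[:,1]-.297)<.05)]
# outer wall and rim only: drop interior points seen through mouth
print(np.percentile(q[:,2],[1,99]))
m=((q[:,:2]-[.548,.297])@[.7,.5]>0)
fit(q[m],[.548,.297,.119])
E
```

```text
[0.12067931 0.2057706 ]
foot [0.549  0.2981 0.1174] tilt deg x,y [0.3 1.7] 943 cost 0.83
```

Emit:
play_rows:
  commands:
    - {"dp": [0.0225,0,0.011],"angular": [0,0,0],"hand": 40}
    - {"dp": [0.0225,0,0.011],"angular": [0,0,0],"hand": 40}
    - {"dp": [0.0225,0,0.011],"angular": [0,0,0],"hand": 40}
    - {"dp": [0.0135,0,0.0065],"angular": [0,0,0],"hand": 40}
    - {"dp": [0,0,0],"angular": [0,0,0],"hand": 40}

```text
time_s: 7.5
tcp_pos: [0.5567, 0.3163, 0.0682]
ee_rot: [[-0.215, -0.869, 0.446], [-0.376, 0.495, 0.783], [-0.901, 0.001, -0.433]]
wrist_force: [-0.8, 0.3, -1.1]
gripper_width: 0.662
```

Run:
```python
from fit import *
s=r.sense();R=np.array(s["ee_rot"]);g=s["tcp_pos"]-.019*R[:,2]
print(s["time_s"],s["tcp_pos"],"grasp",g,s["wrist_force"],(R.T@[0,0,-1]).round(3))
p=r.capture("scene");w=cloud(p);q=w.reshape(-1,3)
d=q[:,:2]-g[:2];m=(np.hypot(*d.T)<.045)&(d@[.7,.5]>0)&(q[:,2]>.025)&(q[:,2]<.15)
b=(np.hypot(*d.T)<.09)&(q[:,2]<.024);print("board",np.median(q[b,2]))
fit(q[m],[g[0],g[1],g[2]-.046])
```

```text
7.5 [0.55669095 0.31633894 0.0682498 ] grasp [0.54821754 0.30145421 0.07647452] [-0.79152106  0.29563558 -1.14706736] [ 0.901 -0.001  0.433]
board 0.018263071245967266
foot [0.5504 0.3031 0.031 ] tilt deg x,y [-0.   1.5] 928 cost 2.56
```

Foot about 11 mm above the board. Lowering in small steps until contact.

Emit:
play_rows:
  commands:
    - {"dp": [0.0036,0,0.0017],"angular": [0,0,0],"hand": 40}
    - {"dp": [0.0036,0,0.0017],"angular": [0,0,0],"hand": 40}
    - {"dp": [0,0,0],"angular": [0,0,0],"hand": 40}

```text
time_s: 7.92
tcp_pos: [0.5573, 0.3149, 0.061]
ee_rot: [[-0.216, -0.867, 0.45], [-0.373, 0.499, 0.782], [-0.902, 0.001, -0.431]]
wrist_force: [0.4, -0.3, -1.5]
gripper_width: 0.658
```

Emit:
play_rows:
  commands:
    - {"dp": [0.0014,0,0.0007],"angular": [0,0,0],"hand": 40}
    - {"dp": [0,0,0],"angular": [0,0,0],"hand": 40}

```text
time_s: 8.18
tcp_pos: [0.5575, 0.3148, 0.0593]
ee_rot: [[-0.216, -0.867, 0.45], [-0.373, 0.499, 0.782], [-0.902, 0.001, -0.431]]
wrist_force: [-0.1, 0.3, -2.2]
gripper_width: 0.66
```

Emit:
play_rows:
  commands:
    - {"dp": [0.0009,0,0.0004],"angular": [0,0,0],"hand": 40}
    - {"dp": [0,0,0],"angular": [0,0,0],"hand": 40}

```text
time_s: 8.43
tcp_pos: [0.5574, 0.3148, 0.0583]
ee_rot: [[-0.216, -0.867, 0.45], [-0.373, 0.499, 0.782], [-0.902, 0.001, -0.431]]
wrist_force: [0.0, -0.3, -2.6]
gripper_width: 0.661
```

Emit:
play_rows:
  commands:
    - {"dp": [0.0009,0,0.0004],"angular": [0,0,0],"hand": 40}
    - {"dp": [0,0,0],"angular": [0,0,0],"hand": 40}

```text
time_s: 8.68
tcp_pos: [0.5575, 0.3149, 0.0574]
ee_rot: [[-0.216, -0.867, 0.45], [-0.373, 0.499, 0.782], [-0.902, 0.001, -0.431]]
wrist_force: [0.7, -0.4, -0.8]
gripper_width: 0.661
```

Emit:
play_rows:
  commands:
    - {"dp": [0.0005,0,0.0002],"angular": [0,0,0],"hand": 40}
    - {"dp": [0,0,0],"angular": [0,0,0],"hand": 40}

```text
time_s: 8.93
tcp_pos: [0.5575, 0.315, 0.0574]
ee_rot: [[-0.215, -0.867, 0.45], [-0.372, 0.498, 0.783], [-0.903, 0.001, -0.43]]
wrist_force: [-1.3, -1.7, 1.4]
gripper_width: 0.658
```

Run:
```python
from fit import *
s=r.sense();R=np.array(s["ee_rot"]);g=s["tcp_pos"]-.019*R[:,2]
print(s["tcp_pos"],s["wrist_force"],s["moment"])
p=r.capture("scene");w=cloud(p);q=w.reshape(-1,3)
d=q[:,:2]-g[:2];m=(np.hypot(*d.T)<.045)&(d@[.7,.5]>0)&(q[:,2]>.023)&(q[:,2]<.15)
fit(q[m],[g[0],g[1],g[2]-.046])
```

```text
[0.55749329 0.31497278 0.05740258] [-1.26658474 -1.7069912   1.41491672] [-1.52203758  0.96416226  0.00347331]
foot [0.5516 0.3017 0.0201] tilt deg x,y [-0.5  1.6] 892 cost 2.66
```

Contact: the vertical force reversed and the tool stopped descending. Releasing gently.

Emit:
play_rows:
  commands:
    - {"dp": [0,0,0],"angular": [0,0,0],"hand": 68}
    - {"dp": [0,0,0],"angular": [0,0,0],"hand": 71}
    - {"dp": [0,0,0],"angular": [0,0,0],"hand": 78}
    - {"dp": [0,0,0],"angular": [0,0,0],"hand": 88}
    - {"dp": [0,0,0],"angular": [0,0,0],"hand": 97}

```text
time_s: 9.6
tcp_pos: [0.5573, 0.3149, 0.0568]
ee_rot: [[-0.216, -0.867, 0.45], [-0.373, 0.499, 0.782], [-0.902, 0.001, -0.431]]
wrist_force: [0.3, 0.0, 0.0]
gripper_width: 0.912
```

Run:
```python
from fit import *
s=r.sense();R=np.array(s["ee_rot"]);g=s["tcp_pos"]-.019*R[:,2]
print(s["tcp_pos"],s["wrist_force"],s["gripper_width"])
p=r.capture("scene");w=cloud(p);q=w.reshape(-1,3)
d=q[:,:2]-g[:2];m=(np.hypot(*d.T)<.045)&(d@[.7,.5]>0)&(q[:,2]>.023)&(q[:,2]<.15)
fit(q[m],[g[0],g[1],g[2]-.046]); print("tool y",R[:,1].round(3), "grasp",g.round(4))
cv2.imwrite("pics/s3.png",cv2.resize(p["frame"][150:340,220:480,::-1],(780,570)))
```

```text
[0.55734862 0.31492076 0.05681731] [0.28119172 0.0141594  0.02642439] 0.9118296254437688
foot [0.5507 0.3024 0.019 ] tilt deg x,y [-0.  -0.2] 812 cost 1.76
tool y [-0.867  0.499  0.001] grasp [0.5488 0.3001 0.065 ]
```

View pics/s3.png

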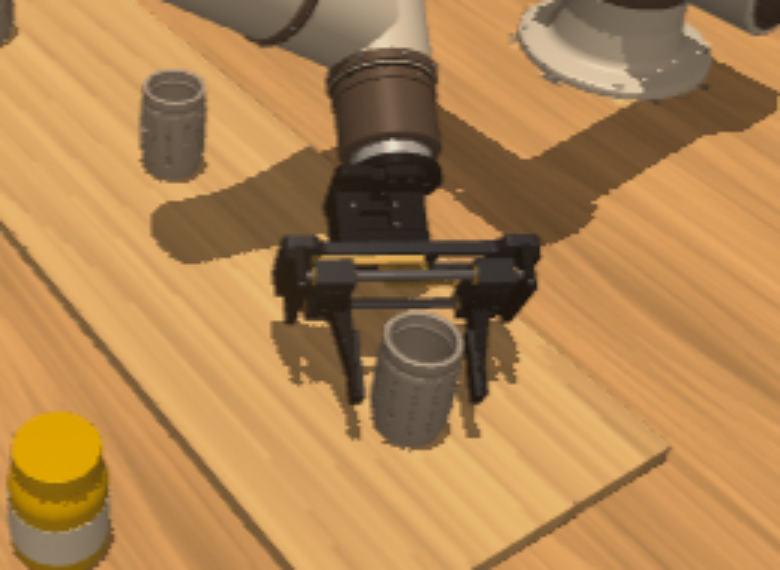

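Cup stands upright (tilt ≈0°) and free between the fingers. Backing off, then up.

Emit:
play_rows:
  commands:
    - {"dp": [0,0,-0.012],"angular": [0,0,0],"hand": 100}
    - {"dp": [0,0,-0.02],"angular": [0,0,0],"hand": 100}
    - {"dp": [-0.01,0,-0.025],"angular": [0,0,0],"hand": 100}
    - {"dp": [-0.03,0,-0.025],"angular": [0,0,0],"hand": 100}
    - {"dp": [-0.04,0,-0.025],"angular": [0,0,0],"hand": 100}

```text
time_s: 10.28
tcp_pos: [0.5256, 0.259, 0.1756]
ee_rot: [[-0.219, -0.866, 0.45], [-0.373, 0.501, 0.781], [-0.901, 0.003, -0.433]]
wrist_force: [0.7, 1.3, -0.8]
gripper_width: 1.005
```

Emit:
play_rows:
  commands:
    - {"dp": [-0.04,0,-0.02],"angular": [0,0,0],"hand": 100}
    - {"dp": [-0.03,0,-0.015],"angular": [0,0,0],"hand": 100}
    - {"dp": [0,0,0],"angular": [0,0,0],"hand": 100}
    - {"dp": [0,0,0],"angular": [0,0,0],"hand": 100}

```text
time_s: 10.78
tcp_pos: [0.5249, 0.259, 0.253]
ee_rot: [[-0.216, -0.866, 0.45], [-0.373, 0.499, 0.782], [-0.902, 0.001, -0.432]]
wrist_force: [-0.0, 0.4, 0.9]
gripper_width: 0.998
```

Run:
```python
from fit import *
s=r.sense();print(s["time_s"],s["tcp_pos"],s["wrist_force"],np.abs(s["joint_velocities"]).max())
p=r.capture("scene");save(p,"s4");w=cloud(p);q=w.reshape(-1,3)
for c in([.5507,.3024],[.537,-.046],[.584,-.332]):
    d=q[:,:2]-c;m=(np.hypot(*d.T)<.045)&(d@[.5,.7]>0)&(q[:,2]>.023)&(q[:,2]<.13)
    fit(q[m],[*c,.018])
```

```text
10.775 [0.52492802 0.25902584 0.25303359] [-0.00820894  0.42775771  0.85270794] 1.9371357984984432
foot [0.5506 0.3027 0.0192] tilt deg x,y [ 0.2 -0.3] 753 cost 0.58
foot [ 0.5341 -0.0478  0.0182] tilt deg x,y [ 0.5 -0.2] 524 cost 0.88
foot [ 0.5827 -0.3345  0.0176] tilt deg x,y [-0.1 -0.3] 419 cost 1.37
```

View pics/s4.png

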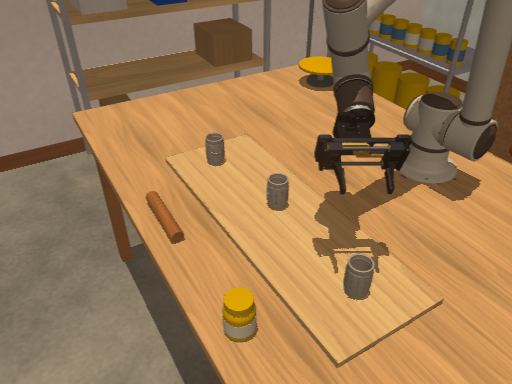

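All three cups stand: the righted one at (358,277), the other two unchanged at (278,192) and (215,149). The arm is clear.

```bash
python3 -c "
from station import r
print(r.finish_job())"
```

```text
the job is handed in; nothing more can be done
None
```

The fallen cup now stands on its foot, mouth up, on the ware board at about (0.551, 0.303), and the job is handed in. I gripped it across the belly with the tool leaning 25° towards the mouth. I then lifted it, swung it 90° upright, lowered it to contact, let go and backed off at about 10.8 s.

- **Righted cup:** the last depth fit, from the scene camera with the arm clear, gave a tilt under 0.5° and the foot at board height within about 1 mm.
- **Standing cups:** cup_a and cup_b are upright, and in the before and after pictures they have not moved. I did not fit them beforehand.
- **Forces:** wrist force read about 6 N at most after any move, during the grip. That brief upward push came with the tool sitting about 4 mm higher than planned, and the grasp held anyway.
- **Failed checks:** none failed or disagreed.

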